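Load the carrier and present the specimen with tongs

TASK

Load the white specimen carrier in order: first stand the brass reference standard in the pocket marked with one dot, then the steel one in the pocket with two dots, and let go of each. Then pick up the tongs by their blue pads, close them on the red specimen (the fingers must not touch it), lift it off its stand without dropping it and finish while holding it in the squeezed tongs, upright, straight above the empty three-dot pocket and at least 10 cm above the bench. Do not move anything else on the bench.

Things in the scene. Friction and masses are not known exactly. Their poses are not given: they have to be found in the camera images.
- pocket1 (a point): centre of the mouth of pocket 1 (1 black dot beside it), at the carrier's top face, 16 mm above the bench. The pocket is round, 34 mm wide, 10 mm deep with a flat floor and a bevelled mouth; a seated standard's centre lies 15 mm above this point. z up, y along the row.
- pocket2 (a point): centre of the mouth of pocket 2 (2 black dots beside it), at the carrier's top face, 16 mm above the bench. The pocket is round, 34 mm wide, 10 mm deep with a flat floor and a bevelled mouth; a seated standard's centre lies 15 mm above this point. z up, y along the row.
- pocket3 (a point): centre of the mouth of pocket 3 (3 black dots beside it), at the carrier's top face, 16 mm above the bench. The pocket is round, 34 mm wide, 10 mm deep with a flat floor and a bevelled mouth; a seated standard's centre lies 15 mm above this point. z up, y along the row. It stays empty.
- carrier: white fixed block, 85 mm (x) by 190 mm (y) by 16 mm tall, three pockets in a row at 60 mm spacing, pocket 1 at its +y end, pocket 3 at its -y end; the dots lie along its -x edge. Origin at the centre of its underside. z up.
- brass_std_center (a point): yellow brass reference standard standing upright: a round foot 30 mm across and 16 mm tall (its bottom rim bevelled), above it a plain grip stem 16 mm across up to the top at 50 mm; 0.12 kg. This point is its centre, half-way up (25 mm above its underside); z is its axis, up. Take it by the stem, fingertips above the foot. It goes into pocket 1 (one dot).
- steel_std_center (a point): silvery steel reference standard standing upright: a round foot 30 mm across and 16 mm tall (its bottom rim bevelled), above it a plain grip stem 16 mm across up to the top at 50 mm; 0.12 kg. This point is its centre, half-way up (25 mm above its underside); z is its axis, up. Take it by the stem, fingertips above the foot. It goes into pocket 2 (two dots).
- brass_std: the brass standard; origin at the centre of its underside.
- steel_std: the steel standard; origin at the centre of its underside.
- tongs_grip (a point): midway between the two blue grip pads of the tongs, 47 mm above the bench while they lie on the rest; their balance point to within 20 mm. x points along the tongs to the jaws, y across, z up. The pads are on the outsides of the arms, 40 mm long (x), 24 mm tall (12 mm above and below this point). Under them there is free space down to 5 mm above the bench.
- tongs_jaws (a point): midway between the two orange plastic jaws of the tongs, 100 mm ahead (x) of tongs_grip, at the same height. Each jaw is a flat plate 26 mm long and 22 mm tall (11 mm above and below this point); the gap between them is 46 mm when at ease, 25 mm on the specimen. Same axes as tongs_grip.
- tongs_left (a joint): how far one tongs arm is squeezed in, rad (the other follows it): 0 at ease, about 0.058 when closed on the specimen, 0.12 fully shut. The spring opens them by itself and pushes on each finger with about 6 N at ease, 8 N when closed on the specimen.
- tongs: spring tongs lying level on a grey rest, 0.1 kg: two steel arms joined by a block at the back. Origin and axes as tongs_grip. Over the outsides of the pads they measure 48 mm at ease, 39 mm closed on the specimen, 29 mm fully shut. Squeezing across y closes the jaws: 1 mm less at the pads is 2.25 mm less at the jaws.
- tongs_rest: grey fixed rest for the tongs: a base plate 190 x 70 x 5 mm and two cross bars, one 35 mm tall, 83 mm behind, the other 38 mm tall, 58 mm ahead of its origin, 12 mm thick along x. Origin under the middle of the grip pads, on the bench; x along the tongs to the jaws.
- specimen_center (a point): the specimen: dark red resin cylinder 25 mm across, 20 mm tall, with a small bright metal patch on its top face, 25 g. It stands upright and loose on a stand with a round foot 68 mm across and 8 mm tall and a post 20 mm across, 30 mm tall. This point is its centre, 40 mm above the bench at the start. z is its axis, up. Only the tongs may touch it, never the fingers.
- specimen: the specimen; origin at the centre of its underside.
- stand: fixed aluminium stand under the specimen; origin at the centre of its foot, on the bench.
- spare_mount: bystander, leave it alone: green resin cylinder 30 mm across, 22 mm tall, a copper patch on top; origin at the middle of its underside.
- objective: bystander, leave it alone: steel microscope objective with a yellow band, 24 mm across, 38 mm tall; origin at the middle of its underside.
- cleaner: bystander, leave it alone: small amber bottle, 40 mm across, 75 mm tall; origin at the middle of its underside.
- dish: bystander, leave it alone: white ceramic dish, 90 mm across, 16 mm tall; origin at the middle of its underside.
- slide_box: bystander, leave it alone: flat blue box 90 x 160 x 35 mm; origin at the middle of its underside.
- eyepiece: bystander, leave it alone: black cylinder 32 mm across, 45 mm tall; origin at the middle of its underside.
- driver: bystander, leave it alone: screwdriver lying down, 160 mm long; origin at its middle.
Things that resemble listed ones, but are neither listed nor needed, are in the scene too. There is more than one size of the stand; the job needs the largest.

How it is judged:
By the outcome, as a careful person would: the job done as asked, in the order asked, and still so for the second after the job is handed in, while the arm keeps its last pose, push and grip.
It also fails if it takes over 66 s, if anything falls off the work surface, if the arm or the gripper's body presses on something with over 40 N, if the wrist force passes 120 N, or if a joint passes its speed limit or range.

ROBOT

A 7-joint arm with a two-finger parallel gripper is mounted at the origin on the work surface. World frame = base frame: x ahead of the robot, y to its left, z up, the work surface at z = 0. Lengths are in mm, angles in rad, forces in N, time in s.
With the tool pointing down it reaches from about 425 to 950 mm from the base axis. Payload 4.7 kg.
Tool frame: the origin (TCP) lies between the finger pads; the fingertips stand tip_reach ahead of it and the grasp point (between the pads) lies 5 mm behind it (tip_reach is the distance from the TCP to the fingertips, in mm); z points along the fingers, y is the line along which they close (so a half turn about z gives the same grasp; the last joint's range is limited). The gripper opens to 85 mm and grips with 20 to 120 N. Pads are 22 mm wide; open, the fingers measure 114 mm over their backs; the gripper's body (76 mm by 85 mm) begins 54 mm behind the grasp point. The pads swing forward as they close: fully open they stand 13 mm farther back than shut.
Start: joints at [1.203, 0.469, -0.049, 1.532, 0.024, 1.141, -0.082], TCP at [224.386, -636.63, 245.335] pointing down, gripper open.
Joint ranges: [-2.59, 2.59], [-0.33, 1.99], [-1.39, 1.29], [0.1, 2.45], [-1.04, 4.18], [0.21, 1.99], [-2.66, 2.66]. Speed limits (rad/s): [2.57, 2.57, 3.14, 3.14, 3.14, 3.14, 3.14].

INTERFACE

Orientations are given as a unit quaternion [w, x, y, z].
In Python, from plant import * gives the robot as it stands.
- The arm moves only by the tool apply_moves, never from a script. Its argument "increments" is a list that holds one entry, the list of rows, each a list of 6 numbers: the shift along the tool's x, y, z in cm, then the turn, a rotation vector about the tool's x, y, z in rad. A call has 1 to 8 rows; each row shifts and turns the commanded pose from where the row before left it, along the tool's axes as they then stand; what a row does not reach is not made up. A row lasts 1/10 s, in which the tool goes at most 50 mm and 8.59 degrees, less where a joint would pass 70% of its speed; a pose out of reach is approached as far as the arm can. A call with a gripper value outside its range is refused whole. "hand" is the opening in per cent of the stroke, from 0 (shut) to 100 (fully open), set as the call begins (left out, the last holds). The fingers move at their own pace and stop on an object; "newtons" is the grip in N (left out, the last holds). Time passes only in rows, so rows that do not move let the fingers close. It gives the time, the measured TCP pose, the force, the opening and the grip force at its end, in the units of the state.
- read_state(): the state, without advancing time (a new reading comes with each control period).
- grab_frame(name): name is "scene" or "top" or "wrist"; returns (picture, depth): 420x560x3 uint8, blue, green, red; 420x560 float32, mm along the optical axis (not along the pixel's ray), 0 where there is no reading.
- calibration(name): a dict with "intrinsics" (3x3 intrinsics, pixels), "extrinsics" (4x4, takes a point from camera to world coordinates). Camera axes: x right, y down, z forward; pixel columns grow to the right and rows downward; lengths in mm; the calibration is good to about 2 mm. A picture is of the moment at which its call begins: read the wrist's pose just before it. calibration takes no time and is no camera call; for the wrist camera it gives the pose at the moment of the call.
- finish_job(): hands the job in; it is judged then, once.
The state is a dict: "time": time; "joint_positions": joint angles; "joint_velocities": joint speeds; "joint_efforts": joint torques, N m; "tool_pos": TCP position; "tcp_rot": TCP orientation; "force": force on the tool from outside, world axes, zero at the start; "torque": the same for the moment, N m; "width": opening from 0.0 (shut) to 1.0 (fully open); "finger_force": force on a finger pad.
Only numpy, scipy, OpenCV 4.12 (cv2) and the standard library are available. Lean on these libraries where they do the work, as an engineer would, in place of code of your own. Each camera call takes 0.05 s, during which the arm holds its last target. There are 200 camera calls.

## Working session

There is one attempt and no reset: what is moved stays moved. The work goes in short steps, Python scripts to look and compute and a tool call to move; the robot and the scene stay as the last step left them, time stands still between calls to the robot, and variables do not carry over. Pictures are saved under pics/ and viewed, at most 10 in all, crops included, and the job is handed in when it is done.

Besides the shell and the picture viewer there is one more tool, called after "Emit:" by a JSON object that holds its "name" and its "arguments", one argument or row to a line. apply_moves: Moves the arm, as the interface text tells. Its arguments: {"type":"object","properties":{"increments":{"type":"array"},"hand":{"type":"number"},"newtons":{"type":"number"}},"required":["increments"]}

```bash
ls; mkdir -p pics; python3 - <<'E'
from plant import *
import cv2,numpy as np
s=read_state(); print(s)
for n in ("scene","top"):
    p,d=grab_frame(n); c=calibration(n); np.savez(f'{n}.npz',p=p,d=d,K=c['intrinsics'],E=c['extrinsics'])
    cv2.imwrite(f'pics/{n}0.png',cv2.resize(p,(800,600),interpolation=cv2.INTER_CUBIC)); print(n,c)
E
```

```text
pics
{'time': 0.0, 'joint_positions': array([ 1.20308939,  0.46946156, -0.04860888,  1.53371322,  0.02408826,
        1.14098804, -0.08230958]), 'joint_velocities': array([-1.02221414e-03, -1.20455357e-03,  3.39639098e-04,  1.85996624e-03,
        1.10812060e-03,  6.36956404e-04,  2.22410930e-05]), 'joint_efforts': array([-2.97799006e-04, -5.10307610e+01, -4.66575113e-02, -2.37716103e+01,
        1.07421790e-02,  7.50002218e-03, -1.28869237e-05]), 'tool_pos': array([ 224.17826941, -636.08744859,  244.23969801]), 'tcp_rot': array([-9.73160020e-04,  9.85682500e-01,  1.68609088e-01, -1.95009153e-04]), 'force': array([-0.00851811, -0.30933322,  0.27666052]), 'torque': array([ 0.00792787, -0.0123581 , -0.01249416]), 'finger_force': 0.0, 'width': 1.001832082970244}
scene {'intrinsics': array([[493.07615765,   0.        , 286.93409293],
       [  0.        , 493.07615765, 206.12884454],
       [  0.        ,   0.        ,   1.        ]]), 'extrinsics': array([[-3.89844384e-01,  5.69593065e-01, -7.23591802e-01,
         1.53515173e+03],
       [ 9.20746061e-01,  2.54534069e-01, -2.95701029e-01,
         3.82564856e+02],
       [ 1.57495101e-02, -7.81521687e-01, -6.23679248e-01,
         8.93946118e+02],
       [ 0.00000000e+00,  0.00000000e+00,  0.00000000e+00,
         1.00000000e+00]])}
top {'intrinsics': array([[381.26384146,   0.        , 277.3953035 ],
       [  0.        , 381.26384146, 209.10690062],
       [  0.        ,   0.        ,   1.        ]]), 'extrinsics': array([[ 1.78461142e-02, -9.97840203e-01,  6.32174526e-02,
         5.34553356e+02],
       [-9.99832417e-01, -1.80683276e-02, -2.94507495e-03,
        -1.09813343e+01],
       [ 4.08094783e-03, -6.31543003e-02, -9.97995431e-01,
         1.03559579e+03],
       [ 0.00000000e+00,  0.00000000e+00,  0.00000000e+00,
         1.00000000e+00]])}
```

View pics/top0.png

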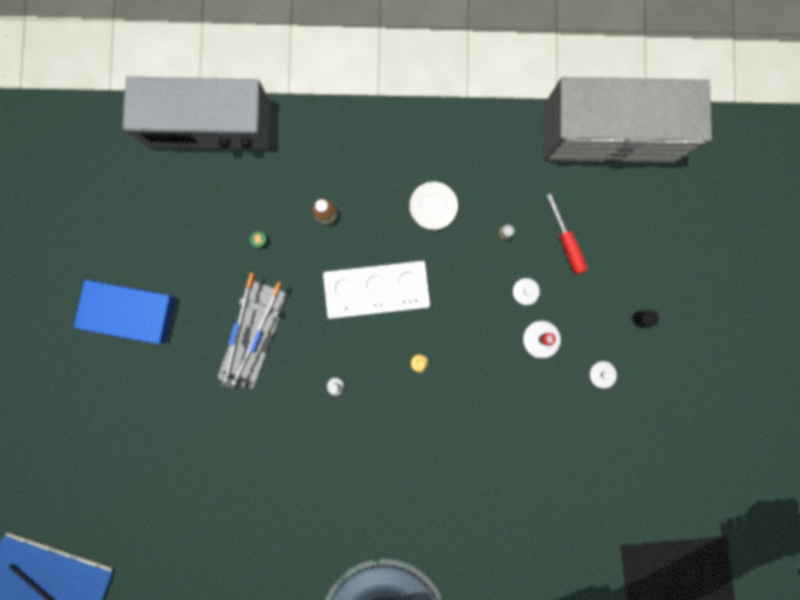

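View pics/scene0.png

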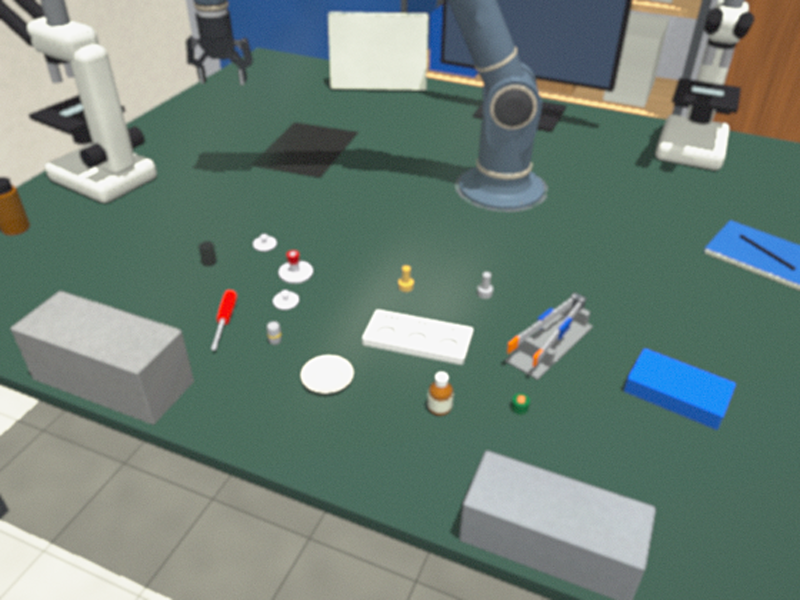

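The top view (800 px scale) shows:
- Carrier at (376,289), with dots along its lower edge and pocket 1 on the left.
- Brass at (419,363). The yellow-banded objective at (507,231) could be taken for a standard.
- Steel at (335,386). The only lookalike is the objective at (507,231).
- Tongs at (250,330), jaws pointing up.
- Red specimen at (542,340) on the largest stand. Two smaller empty stands are at (526,291) and (603,375). The driver's red handle is at (573,252).

I choose brass (419,363), steel (335,386) and specimen (542,340).

```bash
cat > h.py <<'E'
import numpy as np, cv2
from scipy.spatial.transform import Rotation as R
def cloud(p,d,K,E):
    v,u=np.mgrid[:d.shape[0],:d.shape[1]]
    P=np.stack([(u-K[0,2])/K[0,0]*d,(v-K[1,2])/K[1,1]*d,d],-1)
    return P@E[:3,:3].T+E[:3,3]
def ray(u,v,z,K,E):
    r=E[:3,:3]@np.array([(u-K[0,2])/K[0,0],(v-K[1,2])/K[1,1],1]); t=(z-E[2,3])/r[2]
    return E[:3,3]+t*r
def Rq(q): return R.from_quat(np.r_[q[1:],q[0]])
def grab(n,save=None):
    from plant import grab_frame,calibration
    c=calibration(n); p,d=grab_frame(n); K,E=c['intrinsics'],c['extrinsics']
    if save: np.savez(save,p=p,d=d,K=K,E=E)
    return p,d,K,E
def circ(pts):  # circle fit xy
    A=np.c_[2*pts[:,:2],np.ones(len(pts))]; s=np.linalg.lstsq(A,(pts[:,:2]**2).sum(1),rcond=None)[0]
    return s[:2],np.sqrt(s[2]+s[0]**2+s[1]**2)
def rows(target,targetR=None,n=None):
    "remaining displacement in tool axes (cm) and rotvec from the measured pose"
    from plant import read_state
    s=read_state(); r=Rq(s['tcp_rot'])
    d=r.inv().apply(np.array(target)-s['tool_pos'])/10
    return d,(r.inv()*targetR).as_rotvec() if targetR is not None else None
E
python3 - <<'E'
from h import *
for n in("top","scene"):
    f=np.load(n+'.npz');p,d,K,E=[f[k] for k in'pdKE'];C=cloud(p,d,K,E);print(n)
    hsv=cv2.cvtColor(p,cv2.COLOR_BGR2HSV)
    m=(C[...,2]>5)&(C[...,2]<100)&(d>0)&(C[...,0]>380)&(C[...,0]<900)&(abs(C[...,1])<600)
    nn,l,st,ce=cv2.connectedComponentsWithStats(m.astype(np.uint8))
    for i in range(1,nn):
        if st[i,4]>15:
            Q=C[l==i]; print(i,ce[i].round(1)*800/560,st[i,4],'mid',((Q.max(0)+Q.min(0))/2).round(0),'min',Q.min(0).round(0),'max',Q.max(0).round(0), np.median(p[l==i],0))
f=np.load('top.npz');p,d,K,E=[f[k] for k in'pdKE']
k=.7
for nm,u,v,z in [('brass',419,363,40),('steel',335,386,40),('spec',547,339,50),('car',376,289,16),('p1',346,289,16),('p2',376,286,16),('p3',407,283,16),('padL',235,334,47),('padR',256,341,47),('jawL',251,281,47),('jawR',277,288,47)]:
    print(nm,ray(u*k,v*k,z,K,E).round(1))
E
```

```text
top
1 [196.85714286 135.        ] 1566 mid [886. 357.  50.] min [872. 237.   5.] max [900. 477.  94.] [59. 59. 57.]
2 [613.71428571 151.71428571] 1237 mid [ 884. -420.   53.] min [ 867. -549.    5.] max [ 900. -290.  100.] [ 97. 103. 101.]
28 [433.14285714 205.28571429] 681 mid [778. -80.  13.] min [ 735. -124.    5.] max [821. -37.  20.] [246. 250. 251.]
45 [569.71428571 245.        ] 356 mid [ 729. -334.   21.] min [ 654. -369.   10.] max [ 803. -298.   31.] [ 65.  69. 209.]
50 [324.28571429 211.42857143] 223 mid [758. 123.  44.] min [739. 104.  11.] max [777. 143.  78.] [ 78.  95. 122.]
74 [505.85714286 232.42857143] 82 mid [ 727. -218.   24.] min [ 716. -229.    6.] max [ 738. -206.   42.] [158.5 162.5 159.5]
79 [258.28571429 239.57142857] 114 mid [706. 248.  16.] min [692. 233.   5.] max [720. 262.  26.] [110.5 153.   99.5]
103 [376. 290.] 2118 mid [615.  24.  13.] min [562. -75.   5.] max [668. 122.  22.] [253. 253. 253.]
112 [249.57142857 334.71428571] 1191 mid [533. 257.  34.] min [430. 198.   5.] max [636. 316.  63.] [155. 149. 147.]
115 [124.42857143 312.14285714] 2233 mid 
[... 2416 characters left out ...]
[778. -82.  13.] min [ 733. -126.    5.] max [823. -38.  21.] [247. 247. 247.]
84 [439.14285714 395.        ] 398 mid [765. 124.  41.] min [747. 104.   5.] max [784. 144.  78.] [127.  149.5 185. ]
93 [519.28571429 402.85714286] 143 mid [709. 248.  16.] min [693. 233.   6.] max [726. 262.  26.] [ 78. 132.  44.]
107 [569.14285714 482.        ] 576 mid [893. 358.  90.] min [885. 238.  85.] max [900. 477.  94.] [201. 196. 191.]
brass [481.3 -57.3  40. ]
steel [437.1  94.3  40. ]
spec [ 529.  -287.5   50. ]
car [616.7  24.4  16. ]
p1 [615.7  80.7  16. ]
p2 [622.4  24.5  16. ]
p3 [629.1 -33.6  16. ]
padL [528.  276.7  47. ]
padR [516.  238.3  47. ]
jawL [624.7 251.1  47. ]
jawR [612.8 203.4  47. ]
```

```bash
python3 - <<'E'
import plant
from h import *
print([x for x in dir(plant) if x[0]!='_'], getattr(plant,'tip_reach',None))
s=plant.read_state(); c=plant.calibration('wrist'); E=c['extrinsics']; r=Rq(s['tcp_rot'])
print(c['intrinsics'][0], 'cam in tool', r.inv().apply(E[:3,3]-s['tool_pos']), (r.inv().as_matrix()@E[:3,:3]).round(3))
print(rows([430,10,200],R.from_matrix(np.array([[0,1,0],[1,0,0],[0,0,-1]]).T.T)))
E
```

```text
['PlanningError', 'calibration', 'finish_job', 'grab_frame', 'read_state', 'tip_reach'] 14.0
[293.8910262    0.         273.13683591] cam in tool [  76.6492665    -0.78972369 -128.93045699] [[-0.    -0.954 -0.3  ]
 [ 1.    -0.    -0.001]
 [ 0.001 -0.3    0.954]]
(array([ 40.8842198 , -54.09635978,   4.53006738]), array([-1.49546317e-03, -1.03319103e-03, -1.23199240e+00]))
```

Emit:
{"name": "apply_moves", "arguments": {
  "increments": [
    [[0,0,0,0,0,-0.149],[0,0,0,0,0,-0.149],[0,0,0,0,0,-0.149],[0,0,0,0,0,-0.149],[0,0,0,0,0,-0.149],[0,0,0,0,0,-0.149],[0,0,0,0,0,-0.149],[0,0,0,0,0,-0.149]]
  ],
  "hand": 60,
  "newtons": 40
}}

```text
time: 0.9
tool_pos: [224.2, -636.3, 244.7]
tcp_rot: [-0.001, 0.719, 0.695, 0.0]
force: [0.5, 0.4, 0.0]
width: 0.598
finger_force: 0.0
```

Emit:
{"name": "apply_moves", "arguments": {
  "increments": [
    [[0,0,0,0,0,-0.04],[4.5,2.0,0.3,0,0,0],[4.5,2.0,0.3,0,0,0],[4.5,2.0,0.3,0,0,0],[4.5,2.0,0.3,0,0,0],[4.5,2.0,0.3,0,0,0],[4.5,2.0,0.3,0,0,0],[4.5,2.0,0.3,0,0,0]]
  ]
}}

```text
time: 1.7
tool_pos: [364.6, -319.6, 224.1]
tcp_rot: [-0.0, 0.707, 0.707, -0.0]
force: [1.4, 0.6, -0.6]
width: 0.6
finger_force: 0.0
```

Emit:
{"name": "apply_moves", "arguments": {
  "increments": [
    [[4.5,2.0,0.3,0,0,0],[4.5,2.0,0.3,0,0,0],[4.5,2.0,0.3,0,0,0],[4.5,2.0,0.3,0,0,0],[4.5,2.0,0.3,0,0,0],[4.5,2.0,0.3,0,0,0],[4.5,2.0,0.3,0,0,0],[4.5,2.0,0.3,0,0,0]]
  ]
}}

```text
time: 2.5
tool_pos: [524.7, 39.9, 200.0]
tcp_rot: [0.0, 0.707, 0.707, -0.0]
force: [0.9, -1.7, 0.3]
width: 0.601
finger_force: 0.0
```

Emit:
{"name": "apply_moves", "arguments": {
  "increments": [
    [[0,0,0,0,0,0],[0,0,0,0,0,0]]
  ]
}}

```text
time: 2.7
tool_pos: [524.1, 39.7, 199.8]
tcp_rot: [-0.001, 0.706, 0.708, -0.0]
force: [-0.4, -0.4, 0.6]
width: 0.6
finger_force: 0.0
```

```bash
python3 - <<'E'
from plant import *
from h import *
p,d,K,E=grab('wrist','w1.npz'); s=read_state(); print(s['time'],s['tool_pos'],s['tcp_rot'],s['width'],s['joint_positions'].round(2))
cv2.imwrite('pics/w1.png',cv2.resize(p,(800,600),interpolation=cv2.INTER_CUBIC))
E
```

```text
2.75 [523.89557377  37.92326131 199.74482747] [-2.63036848e-04  7.07017412e-01  7.07195707e-01 -7.36499074e-04] 0.5990182129041461 [ 0.39  0.35 -0.66  1.91  0.26  0.97 -0.4 ]
```

View pics/w1.png

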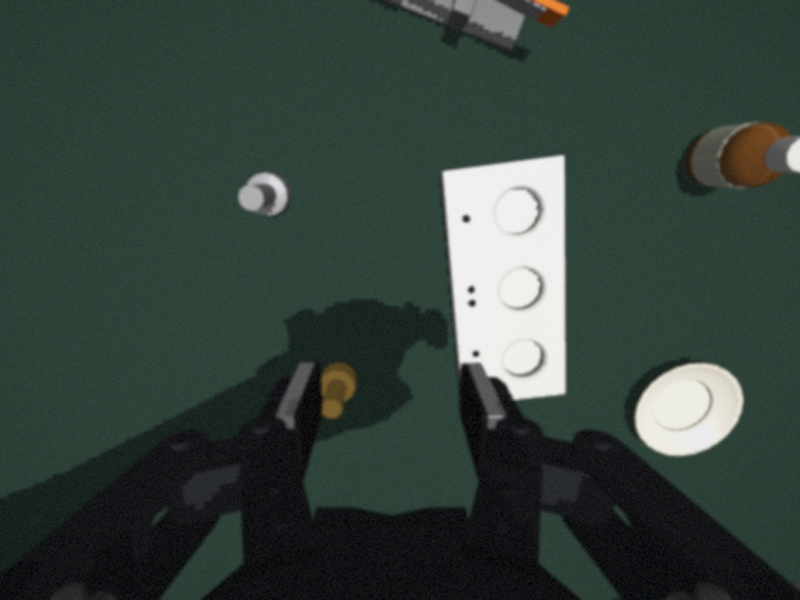

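The wrist view shows the one-dot pocket 1 at (517,211), two-dot pocket 2 at (520,289) and pocket 3 at (522,357). Steel stands at (265,194), brass at (338,385), and the tongs lie at the top.

```bash
python3 - <<'E'
from h import *
f=np.load('w1.npz');p,d,K,E=[f[k] for k in'pdKE'];C=cloud(p,d,K,E)
Z=C[...,2]; print('bench z',np.median(Z[(d>0)&(Z<5)&(Z>-10)]))
for nm,u,v,top in [('steel',250,198,50),('brass',332,408,50)]:
    print(nm,'top ray',ray(u*.7,v*.7,50,K,E).round(1))
def near(x,y,r): return (np.hypot(C[...,0]-x,C[...,1]-y)<r)&(d>0)
for nm,x,y in[('steel',436,96),('brass',482,-58)]:
    for lo,hi in((45,60),(10,20),(10,60)):
        m=near(x,y,28)&(Z>lo)&(Z<hi); Q=C[m]; print(nm,lo,m.sum(),((Q.max(0)+Q.min(0))/2).round(1),np.ptp(Q,0).round(1),np.median(Q,0).round(1))
for nm,u,v in[('p1',517,211),('p2',520,289),('p3',522,357)]:
    c=ray(u*.7,v*.7,16,K,E); m=near(c[0],c[1],24)&(Z<13); Q=C[m]; print(nm,'ray',c.round(1),m.sum(),((Q.max(0)+Q.min(0))/2).round(1),np.ptp(Q,0).round(1))
# carrier outline by white mask
g=(p.min(2)>150).astype(np.uint8); n,l,st,ce=cv2.connectedComponentsWithStats(g)
i=l[int(300*.7),int(560*.7)]; print(i,st[i])
for n_,u,v in[('c++',443,170),('c+r',565,155),('c-r',566,394)]: print(n_,ray(u*.7,v*.7,16,K,E).round(1))
out=cv2.resize(p[95:285,290:410],None,fx=3,fy=3,interpolation=cv2.INTER_CUBIC)
o2=cv2.resize(p[105:300,155:275],None,fx=3,fy=3,interpolation=cv2.INTER_CUBIC)[:570]
cv2.imwrite('pics/c1.png',np.hstack([out,o2]))
E
```

```text
bench z 0.19711724045279766
steel top ray [432.8  98.4  50. ]
brass top ray [479.9 -56.4  50. ]
steel 45 265 [434.   99.3  48.8] [15.3 15.3  7.1] [434.2  99.   50.2]
steel 10 391 [434.6  99.   15.1] [27.7 29.2  9.9] [439.7 101.8  16.6]
steel 10 770 [434.6  99.   31.2] [27.7 29.2 42.2] [438.  100.6  18.8]
brass 45 177 [479.9 -55.5  48.6] [14.4 15.7  6.5] [479.7 -54.6  49.9]
brass 10 291 [480.5 -54.5  15.1] [27.1 28.1  9.8] [483.5 -48.8  16.4]
brass 10 625 [480.5 -54.5  31. ] [27.1 28.1 41.8] [481.3 -50.4  23.9]
p1 ray [616.3  87.4  16. ] 804 [619.   87.3   8.3] [32.  33.3  9.2]
p2 ray [624.2  28.1  16. ] 677 [626.9  26.6   8.5] [31.7 31.5  8.9]
p3 ray [631.3 -29.6  16. ] 574 [634.9 -33.5   8.6] [31.6 30.5  8.6]
2 [  310   109    86   171 12071]
c++ [561.  115.9  16. ]
c+r [646.5 126.3  16. ]
c-r [671.6 -63.5  16. ]
```

View pics/c1.png

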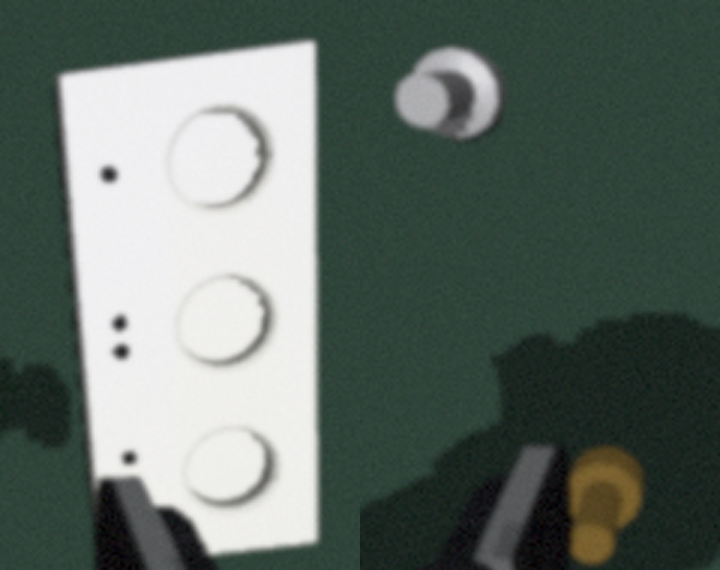

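The crop confirms the choice. Pocket mouths 1, 2 and 3 are centred at crop (218,156), (224,319) and (229,466). The dots beside them are one at (109,174), two at (120,337) and three starting at (129,457). The steel and brass stems are also clear.

```bash
python3 - <<'E'
from h import *
f=np.load('w1.npz');p,d,K,E=[f[k] for k in'pdKE']
P=[ray(290+x/3-.33,95+y/3-.33,16,K,E) for x,y in((218.5,156),(224,319.5),(229,466.5))]
for q in P: print(q.round(1))
print(P[0]-P[1],P[1]-P[2])
for x,y in((421,101),):print('steel top',ray(155+(x-360)/3-.33,105+y/3-.33,50,K,E).round(1))
for x,y in((593,544),):print('brass top',ray(155+(x-360)/3-.33,105+y/3-.33,50,K,E).round(1))
E
```

```text
[616.8  88.5  16. ]
[624.4  29.4  16. ]
[632.1 -29.9  16. ]
[-7.58213848 59.1053667   0.        ] [-7.62551284 59.27677093  0.        ]
steel top [432.8  98.6  50. ]
brass top [479.8 -56.9  50. ]
```

Emit:
{"name": "apply_moves", "arguments": {
  "increments": [
    [[-3.16,-1.48,2.0,0,0,0],[-3.16,-1.48,2.0,0,0,0],[-3.16,-1.48,2.0,0,0,0],[0,0,4.0,0,0,0],[0,0,0,0,0,0],[0,0,0,0,0,0]]
  ]
}}

```text
time: 3.35
tool_pos: [479.7, -57.1, 100.6]
tcp_rot: [-0.0, 0.708, 0.707, -0.0]
force: [0.2, 0.7, 1.4]
width: 0.597
finger_force: 0.0
```

```bash
cat > look.py <<'E'
import sys
from plant import *
from h import *
x,y=map(float,sys.argv[1:3]); s=read_state(); p,d,K,E=grab('wrist',sys.argv[3]+'.npz'); C=cloud(p,d,K,E)
print(s['time'],s['tool_pos'].round(1),'wrist-cam tool ref',(E[:3,3]).round(1))
for lo,hi in((46,56),(20,44),(11,19)):
    m=(np.hypot(C[...,0]-x,C[...,1]-y)<22)&(d>0)&(C[...,2]>lo)&(C[...,2]<hi); Q=C[m]
    if m.sum()>5: print(lo,m.sum(),((Q.max(0)+Q.min(0))/2).round(1),np.ptp(Q,0).round(1))
E
python3 look.py 480 -56.5 w2
```

```text
3.35 [479.7 -57.1 100.6] wrist-cam tool ref [479.5  20.4 229.6]
46 466 [478.9 -56.1  49.2] [15.4 16.2  6.1]
20 233 [479.  -51.9  32. ] [15.5  7.6 24. ]
11 642 [479.2 -54.4  15. ] [29.3 26.   7.9]
```

Emit:
{"name": "apply_moves", "arguments": {
  "increments": [
    [[0.04,-0.1,3.0,0,0,0],[0,0,2.4,0,0,0],[0,0,1.0,0,0,0],[0,0,0,0,0,0]]
  ]
}}

```text
time: 3.8
tool_pos: [479.4, -55.6, 36.6]
tcp_rot: [0.0, 0.707, 0.707, 0.0]
force: [0.1, 0.1, 0.3]
width: 0.6
finger_force: 0.0
```

Emit:
{"name": "apply_moves", "arguments": {
  "increments": [
    [[0,0,0,0,0,0],[0,0,0,0,0,0],[0,0,0,0,0,0],[0,0,0,0,0,0],[0,0,0,0,0,0]]
  ],
  "hand": 0,
  "newtons": 40
}}

```text
time: 4.3
tool_pos: [479.9, -56.0, 37.5]
tcp_rot: [0.001, 0.707, 0.707, 0.001]
force: [-0.9, -0.2, 7.1]
width: 0.174
finger_force: 39.1
```

Emit:
{"name": "apply_moves", "arguments": {
  "increments": [
    [[0,0,-3,0,0,0],[0,0,-3,0,0,0],[2.9,2.76,0,0,0,0],[2.9,2.76,0,0,0,0],[2.9,2.76,0,0,0,0],[2.9,2.76,0,0,0,0],[2.86,2.74,0,0,0,0],[0,0,0,0,0,0]]
  ]
}}

```text
time: 5.1
tool_pos: [619.6, 94.7, 97.1]
tcp_rot: [-0.0, 0.705, 0.709, 0.003]
force: [-0.2, 1.3, -1.3]
width: 0.169
finger_force: 39.4
```

Emit:
{"name": "apply_moves", "arguments": {
  "increments": [
    [[0,0,0,0,0,0],[0,0,0,0,0,0]]
  ]
}}

```text
time: 5.3
tool_pos: [615.9, 87.2, 95.9]
tcp_rot: [-0.0, 0.707, 0.707, -0.001]
force: [0.4, -0.8, -1.8]
width: 0.172
finger_force: 39.4
```

```bash
python3 - <<'E'
from plant import *
from h import *
s=read_state(); p,d,K,E=grab('wrist','w3.npz'); C=cloud(p,d,K,E); print(s['tool_pos'],s['width'],E[:3,3])
cv2.imwrite('pics/w3.png',cv2.resize(p[60:360,140:420],(747,800*3//4*4//3)[:1]+(600,) if 0 else (560,600),interpolation=cv2.INTER_CUBIC))
E
```

```text
[615.87663687  87.19681099  95.9019614 ] 0.17208135764979512 [615.73283745 164.84275732 224.73899277]
```

View pics/w3.png

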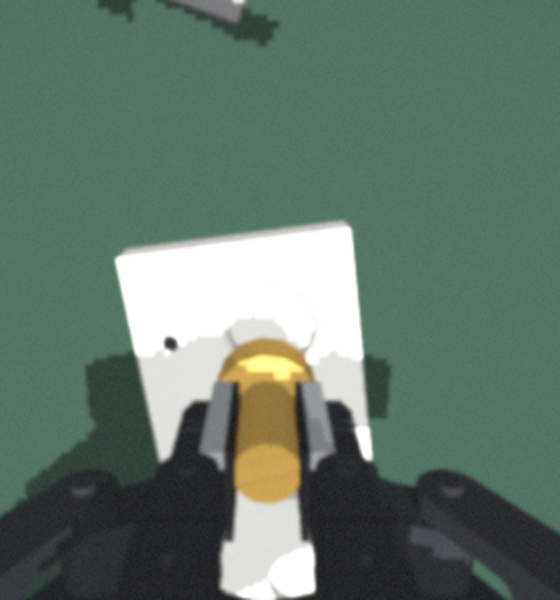

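```bash
python3 - <<'E'
from h import *
f=np.load('w3.npz');p,d,K,E=[f[k] for k in'pdKE'];C=cloud(p,d,K,E)
r=lambda x,y,z: ray(140+x/2-.25,60+y/2-.25,z,K,E).round(1)
print('stem top',r(267,473,110),'foot left/right at top z76',r(217,372,76),r(314,372,76))
print('corners',r(118,258,16),r(350,224,16),'pocket L/R',r(225,334,16),r(317,325,16),'top',r(275,289,16))
Z=C[...,2]
m=(np.hypot(C[...,0]-616,C[...,1]-87)<12)&(Z>104)&(Z<116)&(d>0);Q=C[m];print('stem top cloud',m.sum(),((Q.max(0)+Q.min(0))/2).round(1),np.ptp(Q,0).round(1),np.median(Q[:,2]))
m=(np.hypot(C[...,0]-616,C[...,1]-87)<22)&(Z>68)&(Z<82)&(d>0);Q=C[m];print('foot cloud',m.sum(),((Q.max(0)+Q.min(0))/2).round(1),np.ptp(Q,0).round(1),np.median(Q[:,2]),Q.max(0))
m=(np.hypot(C[...,0]-617,C[...,1]-88)<25)&(Z<13)&(Z>3)&(d>0);Q=C[m];print('pocket',m.sum(),Q.min(0).round(1),Q.max(0).round(1))
E
```

```text
stem top [615.6  87.7 110. ] foot left/right at top z76 [601.8  97.1  76. ] [628.5  97.1  76. ]
corners [561.3 115.1  16. ] [645.3 127.5  16. ] pocket L/R [599.6  85.5  16. ] [634.4  89.1  16. ] top [618.5 103.3  16. ]
stem top cloud 1049 [615.7  87.1 110. ] [14.8 19.2 11.9] 108.43851475610478
foot cloud 813 [615.4  94.8  75. ] [27.9 14.4 13.9] 74.82028002007638 [629.31636324 101.9944024   81.94854714]
pocket 1046 [600.7  75.3   4.4] [634.5 101.9  13. ]
```

Emit:
{"name": "apply_moves", "arguments": {
  "increments": [
    [[0.12,0.13,1.5,0,0,0],[0,0,1.5,0,0,0],[0,0,1.2,0,0,0],[0,0,0.3,0,0,0],[0,0,0,0,0,0]]
  ]
}}

```text
time: 5.85
tool_pos: [617.4, 89.6, 50.1]
tcp_rot: [-0.001, 0.707, 0.707, -0.001]
force: [0.5, -0.1, -1.1]
width: 0.172
finger_force: 39.4
```

Emit:
{"name": "apply_moves", "arguments": {
  "increments": [
    [[0,0,0.2,0,0,0],[0,0,0.2,0,0,0],[0,0,0.1,0,0,0]]
  ]
}}

```text
time: 6.15
tool_pos: [618.3, 89.8, 46.5]
tcp_rot: [0.0, 0.707, 0.707, 0.0]
force: [0.1, -0.0, -0.6]
width: 0.173
finger_force: 39.4
```

Emit:
{"name": "apply_moves", "arguments": {
  "increments": [
    [[0,0,0.2,0,0,0],[0,0,0.15,0,0,0],[0,0,0.05,0,0,0],[0,0,0,0,0,0]]
  ]
}}

```text
time: 6.55
tool_pos: [618.3, 89.9, 43.6]
tcp_rot: [0.0, 0.707, 0.707, -0.0]
force: [-2.5, -0.9, 6.2]
width: 0.173
finger_force: 40.2
```

Emit:
{"name": "apply_moves", "arguments": {
  "increments": [
    [[0,0,0,0,0,0],[0,0,0,0,0,0],[0,0,0,0,0,0],[0,0,-1.3,0,0,0],[0,0,-2.5,0,0,0],[0,0,-3.0,0,0,0]]
  ],
  "hand": 55
}}

```text
time: 7.15
tool_pos: [617.5, 89.7, 110.8]
tcp_rot: [-0.001, 0.707, 0.707, -0.001]
force: [-0.1, -0.3, 0.8]
width: 0.545
finger_force: 0.0
```

Emit:
{"name": "apply_moves", "arguments": {
  "increments": [
    [[0.2,-4.6,0,0,0,0],[0.2,-4.6,0,0,0,0],[0.2,-4.6,0,0,0,0],[0.3,-4.68,0,0,0,0],[0,0,0,0,0,0],[0,0,0,0,0,0],[0,0,0,0,0,0]]
  ]
}}

```text
time: 7.85
tool_pos: [435.0, 99.1, 111.2]
tcp_rot: [0.001, 0.707, 0.707, 0.001]
force: [-0.7, -0.1, 0.0]
width: 0.553
finger_force: 0.0
```

```bash
python3 look.py 433 98.8 w4; python3 - <<'E'
from h import *
f=np.load('w4.npz');p,d,K,E=[f[k] for k in'pdKE'];C=cloud(p,d,K,E);Z=C[...,2]
m=(np.hypot(C[...,0]-617,C[...,1]-88)<20)&(Z>20)&(Z<80)&(d>0);Q=C[m];print('brass',m.sum(),Q.min(0).round(1),Q.max(0).round(1))
E
```

```text
7.85 [435.   99.1 111.2] wrist-cam tool ref [434.4 176.5 240.2]
46 420 [433.4  99.5  49.1] [15.4 15.7  6.1]
20 204 [433.4 104.1  32. ] [15.5  6.4 23.9]
11 587 [433.3 101.2  15. ] [29.1 25.7  7.9]
brass 1853 [602.1  75.   20. ] [632.2 104.4  57.9]
```

Emit:
{"name": "apply_moves", "arguments": {
  "increments": [
    [[0.06,0,3.0,0,0,0],[0,0,3.0,0,0,0],[0,0,1.4,0,0,0],[0,0,0,0,0,0]]
  ]
}}

```text
time: 8.3
tool_pos: [433.1, 99.2, 34.5]
tcp_rot: [-0.001, 0.707, 0.707, -0.001]
force: [-0.1, 0.3, 0.3]
width: 0.551
finger_force: 0.0
```

Emit:
{"name": "apply_moves", "arguments": {
  "increments": [
    [[0,0,0,0,0,0],[0,0,0,0,0,0],[0,0,0,0,0,0],[0,0,0,0,0,0],[0,0,0,0,0,0]]
  ],
  "hand": 0,
  "newtons": 40
}}

```text
time: 8.8
tool_pos: [434.3, 99.6, 37.1]
tcp_rot: [0.001, 0.707, 0.707, 0.001]
force: [1.1, 0.1, 3.9]
width: 0.167
finger_force: 39.3
```

Emit:
{"name": "apply_moves", "arguments": {
  "increments": [
    [[0,0,-3.5,0,0,0],[0,0,-3.5,0,0,0],[-1.39,3.83,0,0,0,0],[-1.39,3.83,0,0,0,0],[-1.39,3.83,0,0,0,0],[-1.39,3.83,0,0,0,0],[-1.39,3.83,0,0,0,0],[0,0,0,0,0,0]]
  ]
}}

```text
time: 9.6
tool_pos: [629.3, 26.0, 105.9]
tcp_rot: [0.001, 0.709, 0.705, 0.001]
force: [-0.9, -1.1, -0.7]
width: 0.168
finger_force: 39.5
```

Emit:
{"name": "apply_moves", "arguments": {
  "increments": [
    [[0,0,1,0,0,0],[0,0,0,0,0,0],[0,0,0,0,0,0]]
  ]
}}

```text
time: 9.9
tool_pos: [623.0, 30.6, 95.6]
tcp_rot: [-0.001, 0.706, 0.708, -0.001]
force: [0.5, -0.6, -2.3]
width: 0.173
finger_force: 39.5
```

```bash
python3 - <<'E'
from plant import *
from h import *
s=read_state(); p,d,K,E=grab('wrist','w5.npz'); C=cloud(p,d,K,E);Z=C[...,2]; print(s['time'],s['tool_pos'],s['width'])
m=(np.hypot(C[...,0]-625,C[...,1]-30)<12)&(Z>102)&(Z<114)&(d>0);Q=C[m];print('stem top cloud',m.sum(),((Q.max(0)+Q.min(0))/2).round(1),np.ptp(Q,0).round(1))
m=(np.hypot(C[...,0]-625,C[...,1]-30)<22)&(Z>68)&(Z<82)&(d>0);Q=C[m];print('foot cloud',m.sum(),((Q.max(0)+Q.min(0))/2).round(1),np.ptp(Q,0).round(1),np.median(Q[:,2]),Q.max(0))
m=(np.hypot(C[...,0]-625,C[...,1]-30)<25)&(Z<13)&(Z>3)&(d>0);Q=C[m];print('pocket',m.sum(),Q.min(0).round(1),Q.max(0).round(1))
m=(np.hypot(C[...,0]-617,C[...,1]-88)<20)&(Z>46)&(Z<62)&(d>0);Q=C[m];print('brass top',m.sum(),((Q.max(0)+Q.min(0))/2).round(1),np.ptp(Q,0).round(1),np.median(Q[:,2]))
E
```

```text
9.9 [623.01214371  30.58840343  95.6266942 ] 0.17302608629332186
stem top cloud 1115 [622.9  30.3 108. ] [14.8 20.4 12. ]
foot cloud 810 [622.5  38.3  75. ] [27.9 13.6 13.9] 75.08639288077055 [636.48180176  45.06935975  81.92983227]
pocket 929 [608.5  16.7   4.2] [642.5  42.1  12.9]
brass top 642 [617.6  89.3  52.4] [15.3 15.8 12.4] 56.25547741202091
```

Emit:
{"name": "apply_moves", "arguments": {
  "increments": [
    [[-0.06,0.22,1.5,0,0,0],[0,0,1.5,0,0,0],[0,0,1.2,0,0,0],[0,0,0.3,0,0,0],[0,0,0,0,0,0]]
  ]
}}

```text
time: 10.45
tool_pos: [626.3, 29.3, 50.1]
tcp_rot: [-0.001, 0.707, 0.707, -0.001]
force: [-1.0, 0.6, -1.1]
width: 0.169
finger_force: 39.5
```

Emit:
{"name": "apply_moves", "arguments": {
  "increments": [
    [[0,0,0.2,0,0,0],[0,0,0.2,0,0,0],[0,0,0.1,0,0,0]]
  ]
}}

```text
time: 10.75
tool_pos: [627.2, 29.2, 46.5]
tcp_rot: [0.0, 0.707, 0.707, 0.0]
force: [0.1, -0.0, -1.8]
width: 0.172
finger_force: 39.5
```

Emit:
{"name": "apply_moves", "arguments": {
  "increments": [
    [[0,0,0.2,0,0,0],[0,0,0.15,0,0,0],[0,0,0.05,0,0,0],[0,0,0,0,0,0]]
  ]
}}

```text
time: 11.15
tool_pos: [627.1, 29.3, 43.2]
tcp_rot: [0.0, 0.707, 0.707, -0.0]
force: [-2.2, -0.5, 4.0]
width: 0.17
finger_force: 40.0
```

Emit:
{"name": "apply_moves", "arguments": {
  "increments": [
    [[0,0,0,0,0,0],[0,0,0,0,0,0],[0,0,0,0,0,0],[0,0,-1.3,0,0,0],[0,0,-3.7,0,0,0],[0,0,-5,0,0,0],[0,0,-5,0,0,0]]
  ],
  "hand": 55
}}

```text
time: 11.85
tool_pos: [626.6, 29.4, 194.4]
tcp_rot: [-0.0, 0.707, 0.707, -0.0]
force: [1.1, 0.1, -0.2]
width: 0.547
finger_force: 0.0
```

Emit:
{"name": "apply_moves", "arguments": {
  "increments": [
    [[3.8,-1.75,0,0,0,0],[3.8,-1.75,0,0,0,0],[3.8,-1.75,0,0,0,0],[3.8,-1.75,0,0,0,0],[3.8,-1.75,0,0,0,0],[3.8,-1.75,0,0,0,0],[0,0,0,0,0,-0.14],[0,0,0,0,0,-0.14]]
  ],
  "hand": 100
}}

```text
time: 12.65
tool_pos: [520.8, 259.7, 193.6]
tcp_rot: [0.0, 0.597, 0.802, 0.001]
force: [0.1, -1.1, -0.0]
width: 1.0
finger_force: 0.0
```

Emit:
{"name": "apply_moves", "arguments": {
  "increments": [
    [[0,0,0,0,0,-0.14],[0,0,0,0,0,-0.14],[0,0,0,0,0,-0.14],[0,0,0,0,0,-0.14],[0,0,0,0,0,-0.14],[0,0,0,0,0,-0.14],[0,0,0,0,0,-0.15],[0,0,0,0,0,0]]
  ]
}}

```text
time: 13.45
tool_pos: [522.1, 257.3, 192.9]
tcp_rot: [0.0, 0.15, 0.989, 0.0]
force: [0.6, -0.4, -0.2]
width: 0.996
finger_force: 0.0
```

```bash
python3 - <<'E'
from plant import *
from h import *
s=read_state(); p,d,K,E=grab('wrist','w6.npz'); print(s['time'],s['tool_pos'],Rq(s['tcp_rot']).apply([1,0,0]),s['width'],s['joint_positions'].round(2))
cv2.imwrite('pics/w6.png',cv2.resize(p,(800,600),interpolation=cv2.INTER_CUBIC))
E
```

```text
13.45 [522.08341173 257.26124907 192.88280936] [-9.54988132e-01  2.96644009e-01 -2.22048465e-05] 0.9958156233276135 [ 0.17  0.55 -0.97  1.78  0.51  1.08  0.29]
```

View pics/w6.png

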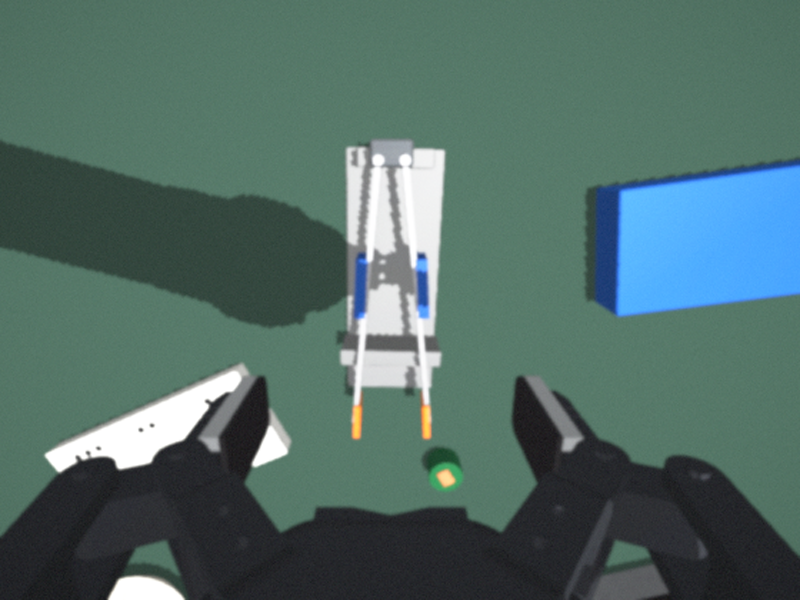

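The tongs now run straight up the image. The pads are at (361,286) and (423,286), the jaws at (357,422) and (426,422), and the hinge at (392,154).

```bash
python3 - <<'E'
from plant import *
from h import *
f=np.load('w6.npz');p,d,K,E=[f[k] for k in'pdKE'];C=cloud(p,d,K,E);Z=C[...,2]
hsv=cv2.cvtColor(p,cv2.COLOR_BGR2HSV); v,u=np.mgrid[:420,:560]
blue=(hsv[...,0]>100)&(hsv[...,0]<130)&(hsv[...,1]>120)&(u<330)&(u>220)&(Z>35)&(d>0)
org=(hsv[...,0]<18)&(hsv[...,1]>150)&(u<330)&(u>220)&(v<320)&(d>0)&(Z>35)
s=read_state(); r=Rq(s['tcp_rot']); T=s['tool_pos']
# tool coords
def mid(m,n):
    o=[]
    for side in(u<274,u>=274):
        q=r.inv().apply(C[m&side&(Z>(52))]-T); o.append((q.max(0)+q.min(0))/2); print(n,len(q),q.min(0).round(1),q.max(0).round(1),'topz',C[m&side][:,2].max().round(1))
    return (o[0]+o[1])/2
a=mid(blue,'blue');b=mid(org,'orange'); print(a,b,'yaw err',np.arctan2(-(b-a)[1],-(b-a)[0]))
h=ray(391.5*.7,148*.7,58,K,E); print('hinge tool',r.inv().apply(h-T))
print('grip world',(T+r.apply([a[0],a[1],0])).round(1),'jaws',(T+r.apply([b[0],b[1],0])).round(1))
E
```

```text
blue 294 [-17.8 -23.1 131.6] [ 22.2 -14.9 138.7] topz 61.2
blue 260 [-16.7  17.8 131.8] [ 22.5  25.3 138.1] topz 61.1
orange 21 [-110.4  -22.2  133.7] [-85.4 -20.6 140.4] topz 59.2
orange 20 [-110.6   24.3  133.4] [-85.1  29.1 140.5] topz 59.5
[  2.54696126   1.28583855 135.03749507] [-97.87575151   2.66641497 136.9898071 ] yaw err -0.0137467851874743
hinge tool [ 88.38105005   1.32185285 134.81164633]
grip world [520.1 259.2 192.8] jaws [616.3 230.5 192.9]
```

Emit:
{"name": "apply_moves", "arguments": {
  "increments": [
    [[0.25,0.13,4,0,0,0],[0,0,4,0,0,0],[0,0,4,0,0,0],[0,0,2.4,0,0,0],[0,0,1.0,0,0,0],[0,0,0,0,0,0]]
  ]
}}

```text
time: 14.1
tool_pos: [519.6, 259.0, 37.7]
tcp_rot: [-0.001, 0.15, 0.989, -0.001]
force: [-0.6, -0.9, 0.1]
width: 1.002
finger_force: 0.0
```

Emit:
{"name": "apply_moves", "arguments": {
  "increments": [
    [[0,0,0,0,0,0],[0,0,0,0,0,0],[0,0,0,0,0,0],[0,0,0,0,0,0],[0,0,0,0,0,0]]
  ],
  "hand": 52,
  "newtons": 20
}}

```text
time: 14.6
tool_pos: [521.2, 259.7, 40.4]
tcp_rot: [0.002, 0.15, 0.989, 0.001]
force: [-1.2, -1.9, 6.9]
width: 0.516
finger_force: 8.2
```

Emit:
{"name": "apply_moves", "arguments": {
  "increments": [
    [[0,0,-0.5,0,0,0],[0,0,-1.5,0,0,0],[0,0,-3,0,0,0],[0,0,-3,0,0,0],[0,0,-3,0,0,0],[0,0,-3,0,0,0],[0,0,-1,0,0,0],[0,0,0,0,0,0]]
  ]
}}

```text
time: 15.4
tool_pos: [520.5, 259.8, 190.2]
tcp_rot: [0.002, 0.15, 0.989, 0.001]
force: [0.4, -0.7, -0.7]
width: 0.521
finger_force: 6.2
```

```bash
cat > tg.py <<'E'
import sys
from plant import *
from h import *
s=read_state(); p,d,K,E=grab('wrist',sys.argv[1]+'.npz'); C=cloud(p,d,K,E)
r=Rq(s['tcp_rot']); T=s['tool_pos']; q=r.inv().apply((C-T).reshape(-1,3)).reshape(C.shape)
print(s['time'],T.round(1),s['width'],s['finger_force'],s['force'].round(1))
hsv=cv2.cvtColor(p,cv2.COLOR_BGR2HSV)
org=(hsv[...,0]<18)&(hsv[...,1]>140)&(hsv[...,2]>60)&(abs(q[...,0]+95)<35)&(abs(q[...,1])<40)&(abs(q[...,2])<40)&(d>0)
for side in(q[...,1]<0,q[...,1]>0):
    Q=q[org&side]
    if len(Q)>3: print('jaw',len(Q),Q.min(0).round(1),Q.max(0).round(1),np.median(Q,0).round(1))
stl=(q[...,0]<110)&(q[...,0]>70)&(abs(q[...,1])<20)&(abs(q[...,2])<30)&(d>0)
Q=q[stl]; print('tail top z',len(Q),np.percentile(Q[:,2],[2,10,50]).round(1) if len(Q) else '')
cv2.imwrite('pics/'+sys.argv[1]+'.png',cv2.resize(p,(800,600),interpolation=cv2.INTER_CUBIC))
E
python3 tg.py w7
```

```text
15.4 [520.5 259.8 190.2] 0.5212312473473415 6.161589608673239 [ 0.4 -0.7 -0.7]
tail top z 3783 [-20.2 -19.5 -18.3]
```

View pics/w7.png

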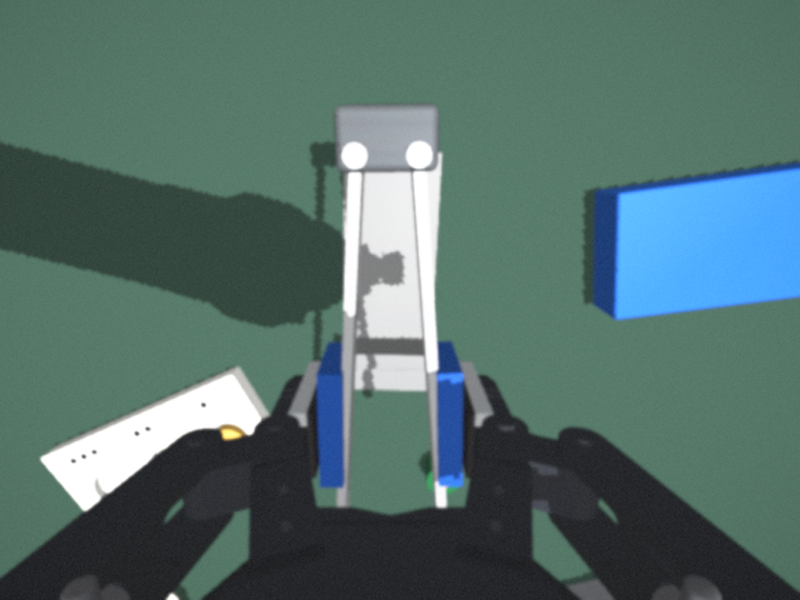

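The tongs are held by both blue pads and are clear of the rest. The hinge is at (387,130). The jaws are hidden under the gripper, so I work out the pitch and yaw from the tail and pads.

```bash
cat > pose.py <<'E'
import sys
from plant import *
from h import *
f=np.load(sys.argv[1]);p,d,K,E=[f[k] for k in'pdKE'];C=cloud(p,d,K,E)
# tool frame from camera mount (fixed)
s=read_state(); r=Rq(s['tcp_rot']); c=calibration('wrist')['extrinsics']
M=np.eye(4); M[:3,:3]=r.as_matrix(); M[:3,3]=s['tool_pos']; CT=np.linalg.inv(M)@c  # cam->tool
q=cloud(p,d,K,CT); hsv=cv2.cvtColor(p,cv2.COLOR_BGR2HSV)
zoff=float(sys.argv[2]); ok=(d>0)&(abs(q[...,1])<32)&(abs(q[...,2]-zoff)<25)&(q[...,0]>-30)&(q[...,0]<120)
blue=(hsv[...,0]>100)&(hsv[...,0]<130)&(hsv[...,1]>110)&ok&(q[...,0]<30)
for sd in(q[...,1]<0,q[...,1]>0):
    Q=q[blue&sd]; print('pad',len(Q),np.percentile(Q,1,0).round(1),np.percentile(Q,99,0).round(1))
tail=ok&(q[...,0]>60)&(abs(q[...,1])<22)
for a in range(-15,112,7):
    for nm,sd in(('L',q[...,1]<0),('R',q[...,1]>0)):
        Q=q[ok&sd&(q[...,0]>a)&(q[...,0]<a+7)]
        if len(Q)>5:
            top=Q[Q[:,2]<np.percentile(Q[:,2],3)+3]; print(a,nm,len(Q),'topz',np.median(top[:,2]).round(1),'y',np.percentile(top[:,1],[3,97]).round(1),end=' | ')
    print()
E
echo lifted; python3 pose.py w7.npz -15; echo rest; python3 pose.py w6.npz 140 
```

```text
lifted
pad 1703 [-19.2 -21.7 -21.6] [ 20.4 -13.9   2.6]
pad 1695 [-18.9  14.8 -20. ] [20.8 23.2  2.3]
-15 L 320 topz -25.8 y [-22.8 -21.4] | -15 R 307 topz -25.5 y [22.9 24.3] | 
-8 L 417 topz -25.7 y [-23.1 -21.4] | -8 R 416 topz -25.8 y [22.8 24.6] | 
-1 L 478 topz -26.4 y [-23.3 -21.4] | -1 R 492 topz -26.3 y [23.  24.7] | 
6 L 1432 topz -38.0 y [-31.6 -21.9] | 6 R 1328 topz -38.0 y [23.4 31.6] | 
13 L 728 topz -35.7 y [-31.3 -23. ] | 13 R 550 topz -36.2 y [24.4 31.7] | 
20 L 290 topz -16.3 y [-20.2 -10.8] | 20 R 445 topz -16.9 y [11.8 21.4] | 
27 L 153 topz -15.8 y [-13.2 -10.2] | 27 R 141 topz -15.6 y [10.9 13.9] | 
34 L 164 topz -15.5 y [-12.6  -9.6] | 34 R 148 topz -15.6 y [10.1 13.3] | 
41 L 161 topz -15.5 y [-12.   -9.1] | 41 R 159 topz -15.6 y [ 9.4 12.6] | 
48 L 177 topz -15.6 y [-11.7  -8.8] | 48 R 165 topz -15.4 y [ 8.8 12. ] | 
55 L 185 topz -15.5 y [-11.1  -8.3] | 55 R 177 topz -15.4 y [ 8.3 11.4] | 
62 L 196 topz -15.5 y [-10.7  -7.7] | 62 R 189 topz -15.5 y [ 7.7 10.5] | 
69 L 202 topz -15.5 y [-10.3  -7.2] | 69 R 191 topz -15.2 y [ 6.9 10. ] | 
76 L 719 topz -18.7 y
[... 774 characters left out ...]
-10.2] | 27 R 26 topz 136.6 y [13.4 16.1] | 
34 L 29 topz 136.9 y [-12.1  -9.9] | 34 R 31 topz 136.8 y [13.2 16. ] | 
41 L 30 topz 136.5 y [-11.9  -9.2] | 41 R 32 topz 136.8 y [12.2 15. ] | 
48 L 31 topz 136.8 y [-10.9  -8.2] | 48 R 31 topz 136.4 y [11.2 14. ] | 
55 L 31 topz 136.6 y [-10.   -7.3] | 55 R 32 topz 136.7 y [10.9 13.3] | 
62 L 31 topz 136.5 y [-9.9 -7. ] | 62 R 32 topz 136.5 y [10.2 12.9] | 
69 L 34 topz 136.5 y [-8.9 -6.3] | 69 R 37 topz 136.6 y [ 9.3 11.9] | 
76 L 136 topz 133.2 y [-10.4  -0.2] | 76 R 206 topz 133.4 y [ 0.7 13.4] | 
83 L 189 topz 133.6 y [-11.2  -0.2] | 83 R 254 topz 133.5 y [ 0.7 14.2] | 
90 L 67 topz 133.7 y [-10.4  -0.2] | 90 R 84 topz 133.8 y [ 0.7 13.7] |
```

Emit:
{"name": "apply_moves", "arguments": {
  "increments": [
    [[0,0,0,0,0,0.06],[-1,0,-0.5,0,0,0.11],[-1,0,-0.5,0,0,0.11],[0,0,0,0,0,0.11],[0,0,0,0,0,0.11],[0,0,0,0,0,0.11],[0,0,0,0,0,0.11],[0,0,0,0,0,0.11]]
  ]
}}

```text
time: 16.25
tool_pos: [537.3, 250.3, 196.1]
tcp_rot: [-0.001, 0.538, 0.843, -0.002]
force: [0.5, 0.1, -1.9]
width: 0.518
finger_force: 6.2
```

Emit:
{"name": "apply_moves", "arguments": {
  "increments": [
    [[0,0,0,0,0,0.11],[0,0,0,0,0,0.11],[0,0,0,0,0,0.11],[0,0,0,0,0,0.11]]
  ]
}}

```text
time: 16.65
tool_pos: [537.2, 250.4, 196.1]
tcp_rot: [-0.001, 0.709, 0.706, -0.002]
force: [-0.2, -0.3, -1.0]
width: 0.523
finger_force: 6.2
```

```bash
python3 - <<'E'
from h import *
print(rows([450,-300,200],R.from_quat([.70711,.70711,0,0])))
from plant import *; print(read_state()['tool_pos'],read_state()['finger_force'],read_state()['joint_positions'].round(2))
E
```

```text
(array([-55.07422733,  -8.47593407,  -0.25780385]), array([-0.00362086,  0.00191554, -0.00448428]))
[537.21634205 250.35043231 196.05601248] 6.162780837767059 [-0.01  0.47 -0.66  1.76  0.33  1.03 -0.8 ]
```

Emit:
{"name": "apply_moves", "arguments": {
  "increments": [
    [[-2.5,-0.4,0,0,0,0],[-4,-0.6,0,0,0,0],[-4,-0.6,0,0,0,0],[-4,-0.6,0,0,0,0],[-4,-0.6,0,0,0,0],[-4,-0.6,0,0,0,0],[-4,-0.6,0,0,0,0],[-4,-0.6,0,0,0,0]]
  ]
}}

```text
time: 17.45
tool_pos: [490.5, -55.6, 196.6]
tcp_rot: [-0.001, 0.707, 0.707, -0.001]
force: [0.5, 0.1, -1.5]
width: 0.522
finger_force: 6.2
```

Emit:
{"name": "apply_moves", "arguments": {
  "increments": [
    [[-4,-0.6,0,0,0,0],[-4,-0.6,0,0,0,0],[-4,-0.6,0,0,0,0],[-4,-0.7,0,0,0,0],[-4,-0.7,0,0,0,0],[-2.5,-0.7,0,0,0,0],[-2,-0.2,0,0,0,0],[0,0,0,0,0,0]]
  ]
}}

```text
time: 18.25
tool_pos: [449.0, -301.9, 196.2]
tcp_rot: [-0.002, 0.709, 0.705, -0.001]
force: [0.7, 0.1, -0.7]
width: 0.523
finger_force: 6.2
```

```bash
python3 tg.py w8; python3 - <<'E'
from h import *
f=np.load('w8.npz');p,d,K,E=[f[k] for k in'pdKE'];C=cloud(p,d,K,E);Z=C[...,2]
hsv=cv2.cvtColor(p,cv2.COLOR_BGR2HSV)
near=(np.hypot(C[...,0]-529,C[...,1]+288)<45)&(d>0)
for n,m in(('red',near&(Z>30)&(Z<60)),('redtop',near&(Z>45)&(Z<56)),('foot',near&(Z>5)&(Z<14))):
    Q=C[m]
    if len(Q): print(n,len(Q),Q.min(0).round(1),Q.max(0).round(1),((Q.min(0)+Q.max(0))/2).round(1),np.median(Q,0).round(1))
E
python3 pose.py w8.npz -15 | grep -v '^$'
```

```text
18.25 [ 449.  -301.9  196.2] 0.5231100292761436 6.1640285412431695 [ 0.7  0.1 -0.7]
tail top z 3807 [-20.3 -19.6 -18.4]
red 646 [ 517.  -301.4   30.2] [ 541.1 -276.8   52.9] [ 529.1 -289.1   41.6] [ 527.2 -287.6   50.1]
redtop 539 [ 517.  -301.4   45.1] [ 541.1 -276.9   52.9] [ 529.1 -289.1   49. ] [ 528.5 -288.9   50.4]
foot 2187 [ 494.2 -320.5    5. ] [ 561.4 -253.7   13.4] [ 527.8 -287.1    9.2] [ 521.2 -279.5    7. ]
pad 1702 [-19.  -22.8 -21.8] [ 20.6 -14.9   2.7]
pad 1697 [-18.6  13.9 -20. ] [21.  22.2  2.8]
-15 L 321 topz -25.7 y [-23.7 -22.3] | -15 R 304 topz -25.4 y [21.9 23.2] | 
-8 L 410 topz -25.7 y [-24.1 -22.3] | -8 R 417 topz -25.6 y [21.9 23.8] | 
-1 L 478 topz -26.1 y [-24.4 -22.4] | -1 R 477 topz -26.3 y [22.  23.9] | 
6 L 1284 topz -37.9 y [-31.7 -22.7] | 6 R 1344 topz -37.9 y [22.5 31.8] | 
13 L 686 topz -37.1 y [-31.4 -23.2] | 13 R 629 topz -37.8 y [22.5 31.5] | 
20 L 399 topz -16.3 y [-21.5 -11.8] | 20 R 467 topz -17.4 y [10.8 20.5] | 
27 L 150 topz -15.6 y [-14.1 -11.1] | 27 R 137 topz -15.6 y [ 9.9 12.9] | 
34 L 156 topz -15.7 y [-13.5 -10.6] | 34 R 151 topz -15.7 y [ 9.3 12.3] | 
41 L 165 topz -15.6 y [-13. -10.] | 41 R 158 topz -15.7 y [ 8.6 11.7] | 
48 L 175 topz -15.6 y [-12.7  -9.8] | 48 R 168 topz -15.7 y [ 7.9 11.1] | 
55 L 187 topz -15.6 y [-12.1  -9.2] | 55 R 176 topz -15.7 y [ 7.3 10.5] | 
62 L 193 topz -15.5 y [-11.8  -8.7] | 62 R 181 topz -15.5 y [6.8 9.6] | 
69 L 211 topz -15.6 y [-11.3  -8.2] | 69 R 201 topz -15.6 y [6. 9.] | 
76 L 755 topz -18.8 y [-13.2  -0.4] | 76 R 596 topz -18.9 y [ 0.7 11. ] | 
83 L 861 topz -18.6 y [-13.5  -0.4] | 83 R 711 topz -18.5 y [ 0.3 11.1] | 
90 L 283 topz -18.2 y [-13.2  -0.4] | 90 R 249 topz -18.3 y [ 0.7 11. ] |
```

View pics/w8.png

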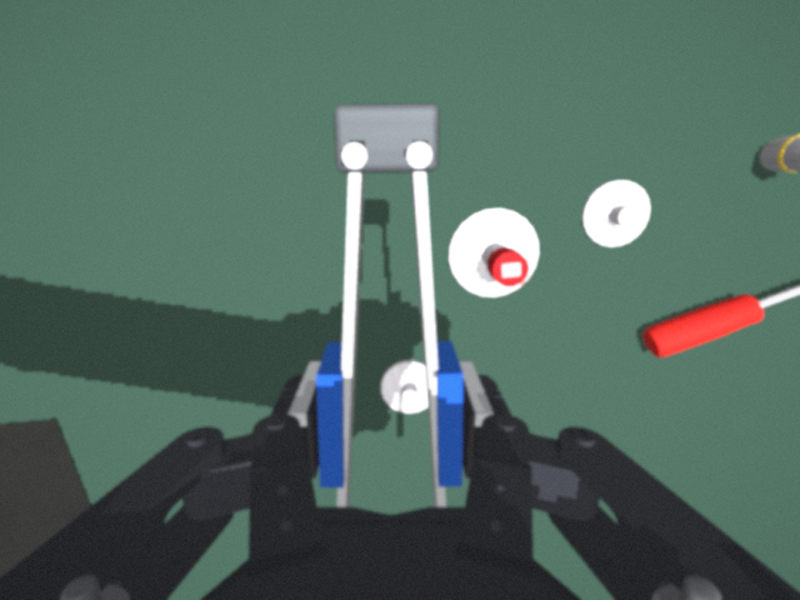

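The view shows the red specimen at (508,267) on the largest stand, with the smaller stands at (616,213) and (408,387). The tongs are held straight.

```bash
python3 - <<'E'
from plant import *
from h import *
f=np.load('w8.npz');p,d,K,E=[f[k] for k in'pdKE'];C=cloud(p,d,K,E);Z=C[...,2]
s=read_state(); r=Rq(s['tcp_rot']); c=calibration('wrist')['extrinsics']
M=np.eye(4); M[:3,:3]=r.as_matrix(); M[:3,3]=s['tool_pos']; CT=np.linalg.inv(M)@c
q=cloud(p,d,K,CT); near=(np.hypot(C[...,0]-529,C[...,1]+289)<25)&(d>0)&(Z>45)&(Z<56)
Q=q[near]; print('spec top tool',((Q.min(0)+Q.max(0))/2).round(1),np.median(Q,0).round(1))
b=q[(d>0)&(abs(Z)<4)]; A=np.c_[b[:,:2],np.ones(len(b))]; print('bench plane',np.linalg.lstsq(A,b[:,2],rcond=None)[0].round(4))
u,v=508*.7,267*.7
def rayt(u,v,z):
    k=CT[:3,:3]@np.array([(u-K[0,2])/K[0,0],(v-K[1,2])/K[1,1],1]);o=CT[:3,3];return o+k*(z-o[2])/k[2]
print('ray spec mid',rayt(510*.7,269*.7,np.median(Q[:,2])).round(1), s['tool_pos'],r.as_rotvec())
E
```

```text
spec top tool [ 13.1  80.5 146.9] [ 13.4  80.  145.6]
bench plane [ 3.000000e-04 -3.800000e-03  1.959663e+02]
ray spec mid [ 12.8  80.  145.6] [ 449.79462481 -299.50674508  196.46896939] [-2.22225166e+00 -2.21572173e+00  1.00206806e-03]
```

Emit:
{"name": "apply_moves", "arguments": {
  "increments": [
    [[2.0,1.4,0,0,0,0],[3.5,2.5,0,0,0,0],[3.5,2.5,0,0,0,0],[2.2,1.56,0,0,0,0],[0,0,2,0,0,0],[0,0,3,0,0,0],[0,0,3,0,0,0],[0,0,0,0,0,0]]
  ]
}}

```text
time: 19.1
tool_pos: [527.3, -184.1, 114.0]
tcp_rot: [-0.005, 0.706, 0.708, -0.002]
force: [-0.9, 1.0, -0.9]
width: 0.521
finger_force: 6.2
```

Emit:
{"name": "apply_moves", "arguments": {
  "increments": [
    [[0,0,2,0,0,0],[0,0,2,0,0,0],[0,0,2,0,0,0],[0,0,1.5,0,0,0],[0,0,0.75,0,0,0],[0,0,0,0,0,0],[0,0,0,0,0,0]]
  ]
}}

```text
time: 19.8
tool_pos: [531.5, -186.7, 36.6]
tcp_rot: [0.001, 0.707, 0.707, 0.0]
force: [0.9, -0.1, -1.2]
width: 0.523
finger_force: 6.2
```

```bash
python3 - <<'E'
from plant import *
from h import *
s=read_state(); print(s['tool_pos'],s['force'],s['finger_force'])
a,d,K,E=grab('scene','s9.npz'); b,d2,K2,E2=grab('top','t9.npz')
ca=cv2.resize(a[130:230,150:280],(520,400),interpolation=cv2.INTER_CUBIC)
cb=cv2.resize(b[205:275,345:415],(280,280),interpolation=cv2.INTER_CUBIC); z=np.zeros((400,280,3),np.uint8); z[:280]=cb
cv2.imwrite('pics/m9.png',np.hstack([ca,z]))
E
```

```text
[ 531.5327239  -186.70459471   36.59178616] [ 0.91112525 -0.08522725 -1.21682446] 6.163808236233308
```

View pics/m9.png

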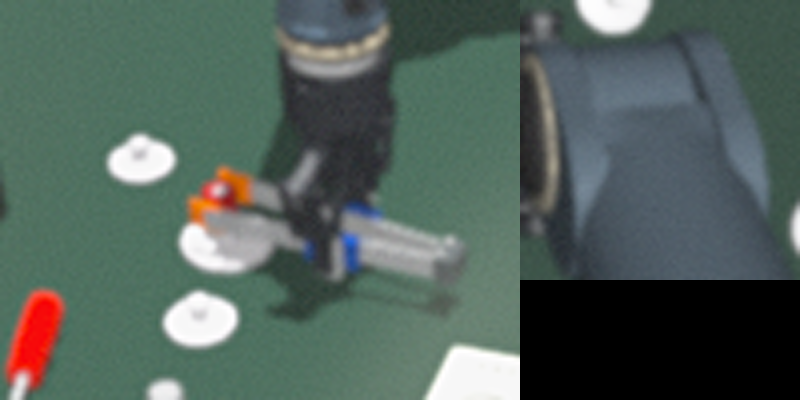

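The red specimen, at (218,193), sits centred between the two orange jaws. The fingers are well behind it, so I can squeeze.

Emit:
{"name": "apply_moves", "arguments": {
  "increments": [
    [[0,0,0,0,0,0],[0,0,0,0,0,0],[0,0,0,0,0,0],[0,0,0,0,0,0],[0,0,0,0,0,0]]
  ],
  "hand": 38,
  "newtons": 25
}}

```text
time: 20.4
tool_pos: [531.4, -186.9, 36.2]
tcp_rot: [0.001, 0.707, 0.707, 0.0]
force: [1.2, 0.2, 1.9]
width: 0.448
finger_force: 30.2
```

Emit:
{"name": "apply_moves", "arguments": {
  "increments": [
    [[0,0,-0.3,0,0,0],[0,0,-1,0,0,0],[0,0,-2,0,0,0],[0,0,-3,0,0,0],[0,0,-3,0,0,0],[0,0,-2.5,0,0,0],[0,0,-1.2,0,0,0],[0,0,0,0,0,0]]
  ]
}}

```text
time: 21.2
tool_pos: [531.6, -187.0, 167.5]
tcp_rot: [0.002, 0.707, 0.707, 0.001]
force: [-0.0, -0.4, -1.8]
width: 0.442
finger_force: 29.9
```

Emit:
{"name": "apply_moves", "arguments": {
  "increments": [
    [[1.5,0.6,0,0,0,0],[3.5,1.4,0,0,0,0],[4,1.6,0,0,0,0],[4,1.6,0,0,0,0],[4,1.6,0,0,0,0],[4,1.6,0,0,0,0],[3.3,1.3,0,0,0,0],[1.6,0.7,0,0,0,0]]
  ]
}}

```text
time: 22.0
tool_pos: [634.2, 76.6, 164.1]
tcp_rot: [-0.002, 0.705, 0.709, -0.0]
force: [-0.4, -0.4, -1.3]
width: 0.443
finger_force: 29.9
```

Emit:
{"name": "apply_moves", "arguments": {
  "increments": [
    [[0,0,0,0,0,0],[0,0,0,0,0,0],[0,0,0,0,0,0]]
  ]
}}

```text
time: 22.3
tool_pos: [634.4, 69.2, 165.0]
tcp_rot: [0.0, 0.708, 0.706, -0.001]
force: [-0.4, -0.2, -0.7]
width: 0.444
finger_force: 29.9
```

```bash
python3 - <<'E'
from plant import *
from h import *
s=read_state(); print(s['tool_pos'],s['force'],s['finger_force'],s['width'],Rq(s['tcp_rot']).as_matrix().round(3).tolist())
a,d,K,E=grab('scene','s10.npz'); b,d2,K2,E2=grab('top','t10.npz'); w=grab('wrist','w10.npz')
C=cloud(a,d,K,E);Z=C[...,2];hsv=cv2.cvtColor(a,cv2.COLOR_BGR2HSV);H,S=hsv[...,0],hsv[...,1]
n=(np.hypot(C[...,0]-633,C[...,1]+30)<40)&(d>0)&(Z>120)
red=n&((H<4)|(H>172))&(S>110); org=n&(H>=5)&(H<18)&(S>130)
for nm,m in(('red',red),('org',org)):
    Q=C[m]; print(nm,len(Q),Q.min(0).round(1) if len(Q) else '',Q.max(0).round(1) if len(Q) else '')
print('spec px',[ (K@np.linalg.inv(E)[:3]@np.array([633,-30,170,1])) ])
px=K@(np.linalg.inv(E)[:3]@np.array([633,-30,110,1])); u,v=(px[:2]/px[2]).astype(int); print(u,v)
cv2.imwrite('pics/m10.png',np.hstack([cv2.resize(a[v-75:v+75,u-65:u+65],(520,600),interpolation=cv2.INTER_CUBIC),cv2.resize(w[0][:,:],(280,210))[:0].reshape(0,280,3) if 0 else np.vstack([cv2.resize(w[0],(280,210)),cv2.resize(b[160:260,200:300],(280,280)),np.zeros((110,280,3),np.uint8)])]))
E
```

```text
[634.3530055   69.23081291 165.03468148] [-0.42243775 -0.17998591 -0.68564746] 29.879971146583557 0.4436215881947363 [[0.003, 1.0, -0.002], [1.0, -0.003, -0.002], [-0.002, -0.002, -1.0]]
red 8 [630.7 -48.9 176.3] [637.9 -25.5 179.6]
org 93 [618.3 -46.2 159.2] [656.5 -19.3 184.8]
spec px [array([332354.76284671, 226596.70249715,   1226.29562092])]
271 203
```

View pics/m10.png

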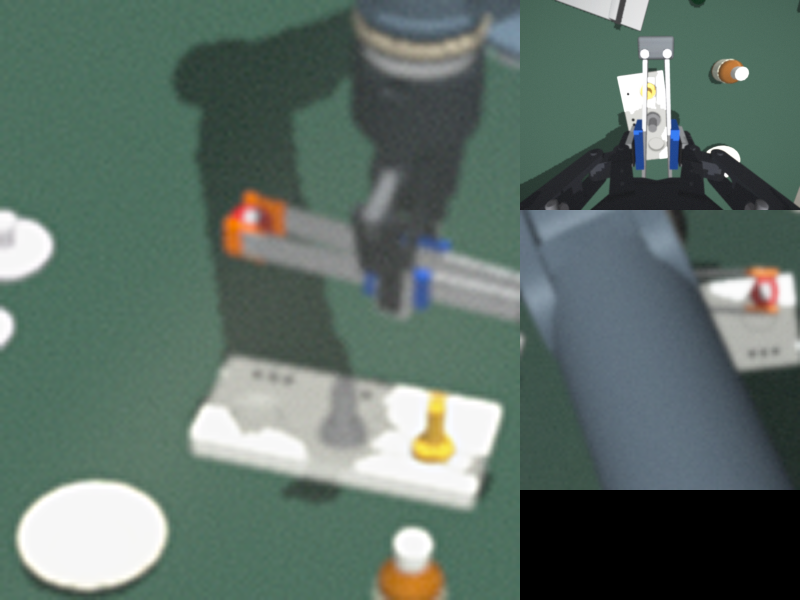

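```bash
python3 - <<'E'
from plant import *
from h import *
f=np.load('t10.npz');K,E=f['K'],f['E']; print('top spec',ray(287.9,189.3,180,K,E).round(1))
b=f['p']; hsv=cv2.cvtColor(b,cv2.COLOR_BGR2HSV); v,u=np.mgrid[:420,:560]
red=((hsv[...,0]<5)|(hsv[...,0]>170))&(hsv[...,1]>130)&(abs(u-288)<12)&(abs(v-189)<12); C=cloud(b,f['d'],K,E); print('red mean',C[red].mean(0).round(1),red.sum(),ray(u[red].mean(),v[red].mean(),180,K,E).round(1))
for n in('w8','w10'):
    f=np.load(n+'.npz');p,d,K,E=[f[k] for k in'pdKE']
    s=read_state(); M=np.eye(4); M[:3,:3]=Rq(s['tcp_rot']).as_matrix(); M[:3,3]=s['tool_pos']; c=calibration('wrist')['extrinsics']; CT=np.linalg.inv(M)@c
    q=cloud(p,d,K,CT); hsv=cv2.cvtColor(p,cv2.COLOR_BGR2HSV)
    blue=(hsv[...,0]>100)&(hsv[...,0]<130)&(hsv[...,1]>110)&(abs(q[...,1])<32)&(abs(q[...,2])<30)&(d>0)
    Q=q[blue]; print(n,'pads',np.percentile(Q,1,0).round(1),np.percentile(Q,99,0).round(1))
    tl=(q[...,0]>78)&(q[...,0]<110)&(abs(q[...,1])<22)&(abs(q[...,2]+18)<8)&(d>0); Q=q[tl]; print('tail',np.percentile(Q,1,0).round(1),np.percentile(Q,99,0).round(1))
C=cloud(p,d,K,E)
for nm,x,y in(('brass',617.5,89),('steel',625,29.5)):
    for lo,hi in ((49,62),(17,27)):
        m=(np.hypot(C[...,0]-x,C[...,1]-y)<19)&(C[...,2]>lo)&(C[...,2]<hi)&(d>0); Q=C[m];qq=q[m]
        if m.sum()>10: print(nm,lo,m.sum(),Q.min(0).round(1),Q.max(0).round(1),'tool mid',((qq.min(0)+qq.max(0))/2).round(1))
m=(C[...,2]<13)&(C[...,2]>3)&(np.hypot(C[...,0]-633,C[...,1]+30)<24)&(d>0); Q=q[m]
print('p3 floor',m.sum(),Q.min(0).round(1) if len(Q) else '',Q.max(0).round(1) if len(Q) else '')
E
```

```text
top spec [634.  -36.4 180. ]
red mean [634.6 -32.6 178.2] 14 [634.4 -32.6 180. ]
w8 pads [-18.9 -22.6 -20.6] [21.  22.1  2.7]
tail [ 78.  -13.8 -20.5] [ 92.4  11.4 -16.4]
w10 pads [-18.9 -19.4 -20.6] [20.9 18.9  3.1]
tail [ 78.  -13.4 -19.4] [ 92.7  11.8 -15.4]
brass 49 127 [610.1  82.6  49.1] [625.8  97.2  58.2] tool mid [ 20.4 -16.6 111.9]
brass 17 336 [599.4  76.   17. ] [636.1 107.1  26.2] tool mid [ 22.  -16.8 143.9]
steel 49 277 [619.4  20.5  49.2] [634.   37.3  57.6] tool mid [-40.6  -7.7 112.2]
steel 17 366 [615.6  17.4  17.1] [641.1  47.4  27. ] tool mid [-37.1  -6.  143.6]
p3 floor 634 [-118.2  -17.3  152.7] [-88.6  16.  161.3]
```

Emit:
{"name": "apply_moves", "arguments": {
  "increments": [
    [[-0.08,-0.08,0,0,0,0],[0,0,0,0,0,0],[0,0,0,0,0,0],[0,0,0,0,0,0]]
  ]
}}

```text
time: 22.85
tool_pos: [634.0, 71.4, 165.9]
tcp_rot: [0.0, 0.707, 0.707, 0.0]
force: [-0.2, 0.6, -1.2]
width: 0.447
finger_force: 29.9
```

```bash
python3 -c "
from plant import *
s=read_state(); print(s['time'],s['tool_pos'],s['width'],s['finger_force'])
print(finish_job())"
```

```text
22.85 [634.04666527  71.35259498 165.88144582] 0.44728098106019265 29.878320693969727
the job is handed in; nothing more can be done
None
```

I handed the job in at 22.85 s: brass is seated in pocket 1, steel in pocket 2, and the specimen is held upright in the squeezed tongs about 16 cm above the bench, over pocket 3 to within about 2 mm by my camera measurements; no verdict came back.

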